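Shift the bar in the cam-lock hold-down

ROBOT

A 6-joint arm with a two-finger parallel gripper is mounted at the origin on the work surface. World frame = base frame: x ahead of the robot, y to its left, z up, the work surface at z = 0. Lengths are in mm, angles in rad, forces in N, time in s.
With the tool pointing down it reaches from about 275 to 1000 mm from the base axis. Payload 8.4 kg.
Tool frame: the origin (TCP) lies on the centre line of the jaws, within the pads' length; the fingertips stand r.tip_reach ahead of it and the grasp point (between the pads) lies 3 mm ahead of it (r.tip_reach is the distance from the TCP to the fingertips, in mm); z points along the fingers, y is the direction in which the jaws open and shut (so a half turn about z gives the same grasp; the last joint's range is limited). The gripper opens to 85 mm and grips with 20 to 120 N. Pads are 22 mm wide; open, the fingers measure 114 mm over their backs; the gripper's body (76 mm by 85 mm) begins 54 mm behind the grasp point. The pads swing forward as they close: fully open they stand 13 mm farther back than shut.
Start: joints at [-0.002, 0.353, 1.633, -0, 1.155, -0.002], TCP at [625.002, -0, 253.281] pointing down, gripper open.
Joint ranges: [-2.63, 2.63], [-0.92, 2.1], [0.06, 2.66], [-1.3, 4.44], [0, 2.69], [-3.02, 3.02]. Speed limits (rad/s): [2.22, 2.22, 2.79, 3.14, 3.14, 3.14].

INTERFACE

Orientations are given as [roll, pitch, yaw] about the fixed x, y, z axes, in that order (R = Rz(yaw) Ry(pitch) Rx(roll)).
In Python, from rig import sense, optics, r, nets gives the robot as it stands. The module is installed in compiled form; this text tells all that it offers.
- The arm moves only by the tool carry_out, never from a script. Its argument "increments" is a list that holds one entry, the list of rows, each a list of 6 numbers: the shift along the tool's x, y, z normalised to -1 to 1, where 1 is 40 cm, then the turn, a rotation vector about the tool's x, y, z normalised to -1 to 1, where 1 is 60 degrees. A call has 1 to 5 rows; each row is the pose to reach, as a shift and turn from the pose commanded when the call began, along the tool's axes at that moment; what a row does not reach only later rows make up. A row lasts 1/12 s, in which the tool goes at most 41.7 mm and 7.16 degrees, less where a joint would pass 70% of its speed; a pose out of reach is approached as far as the arm can. A call with a number of a shift or a turn outside -1 to 1 is refused whole. A call with a gripper value outside its range is refused whole. "hand" is the closure, from 0 (fully open) to 1 (shut), set as the call begins (left out, the last holds). The fingers move at their own pace and stop on an object; "squeeze" is the grip in N (left out, the last holds). Time passes only in rows, so rows that repeat a pose let the fingers close. It gives the time, the measured TCP pose, the force and the opening at its end, in the units of the state.
- sense(): the state, without advancing time (a new reading comes with each control period).
- optics.grab_frame(name): name is "scene" or "side" or "wrist"; returns a dict with "img" (384x512x3 uint8, red, green, blue), "range_z" (384x512 float32, mm along the optical axis (not along the pixel's ray), 0 where there is no reading), "fov_y" (degrees; the focal length in pixels is half the picture's height over the tangent of half this angle, whatever the lens; pixels are square), "cx", "cy" (the principal point, pixels), "k1" (the pictures are not rectified: a ray, as slopes to the right and down, at radius r is drawn at 1 + k1 r^2 times it, then the intrinsics apply), "R" (3x3) and "t" (3): a world point X has camera coordinates R X + t. Camera axes: x right, y down, z forward; pixel columns grow to the right and rows downward; lengths in mm; the calibration is good to about 2 mm. A picture is of the moment at which its call begins.
- r.sign_off(): hands the job in, once; it reports no verdict.
Trained networks look in the newest picture that a camera, given by its name, has taken for a name from the list of things; names that differ only in an ending like _2 or _b are one class to them, and where a whole thing is asked for, a point or a joint stands for the part that bears it (a point fixed in the world has none). Each returns a list of dicts, best first, with "confidence" (0 to 1); they miss things now and then, are a little off and sometimes report something else, mostly with a low value. They report only what shows in the picture. A call takes as long as a camera call. They do not tell look-alikes from the thing itself.
- nets.trace(target, camera): "mask" (384x512 bool, what is visible of it).
- nets.tip_of(target, camera): "point" ([x, y, z] in mm, in world coordinates, good to about 4 mm: a listed point, or the origin of a listed thing).
The state is a dict: "clock": time; "qpos": joint angles; "qvel": joint speeds; "joint_efforts": joint torques, N m; "eef_pos": TCP position; "tcp_rot": TCP orientation; "contact_force": force on the tool from outside, world axes, zero at the start; "wrist_torque": the same for the moment, N m; "opening": opening from 0.0 (shut) to 1.0 (fully open).
Only numpy, scipy, OpenCV 4.12 (cv2) and the standard library are available. Lean on these libraries where they do the work, as an engineer would, in place of code of your own. Each camera call takes 0.05 s, during which the arm holds its last target.

TASK

The flat bar has to be moved up for the next piece of work. Hook the looped spring clip and pull it sideways out of the cross-drilled keeper pin, and leave it lying on the bench. Then throw the cam lever up past its click and right over beyond upright, slide the bar lengthways along the fence until its end butts squarely against the end stop, and bring the lever back down past its click, fully home, so that the bar is clamped again; leave the clip off and the other things on the bench where they are.

Things in the scene. Friction and masses are not known exactly. Their poses are not given: they have to be found in the camera images.
- holddown: Iron cam-lock hold-down fixed to the bench. Origin: on the bench below the cam pivot. Its +x: from pivot to the bar; -x: to the lever's grip; +y: the way the clip pulls out; z up. Base plate x -110 to 43, y -36 to 36, 12 mm high. Fence, 10 mm high, face at x 43, y -110 to 60, beside the bar. Detent post at x 36, y 28, 62 mm high. Bright upright keeper pin, 24 mm thick, at x -85, y 0, top at z 66.
- lever (a joint): Lever angle, rad: 0 = locked, level (rests at 0 to 0.04 when home); grows as the grip rises; 1.57 upright; 1.9 back stop, leaning over the bar. Above 1.3 it stays where left; lower, it sinks slowly onto the detent. A spring detent resists between 0.1 and 0.5 (peak 0.3) both ways: about 8 N up at the grip when raising, 3 N down when lowering. The lever's slotted eye (48 mm wide) lies round the keeper pin; the clip above it keeps it down.
- grip (a point): Centre of the black barrel grip fixed crosswise on the lever's end (32 mm thick, 40 mm long along the hold-down's y, flat ends), 155 mm from the pivot axis; 55 mm above the bench when the lever is down. The shaft next to it is 13 mm thick. It swings in the hold-down's x-z plane: at lever angle q it is at x = -0.155 cos q + 0.005 sin q, z = 0.050 + 0.155 sin q + 0.005 cos q (m, hold-down frame), y = 0.
- pivot (a point): Middle of the cam pivot, 50 mm above the hold-down's origin; its axis is the hold-down's y. Below it the strap (36 mm wide, top 34 mm up) reaches forward to x 78; its 28 mm wide nose presses on the bar at x 52 to 78, y -14 to 14 and lifts about 12 mm off it as the lever goes over.
- pin_hole (a point): Middle of the keeper pin's cross hole (10.6 mm high, 10.4 wide, running along the hold-down's y), at hold-down x -85, y 0, 45 mm above the bench.
- clip: Bright looped spring clip (R-clip) of 8 mm wire, 141 mm long, lying flat, straight leg through the keeper pin's hole, sprung wavy leg hugging the pin. Origin: centre of its round loop, at mid wire; loop 50 mm inside, 66 outside, free space below it. Its +y: from the legs to the loop (pull-out way). Fitted: loop centre 72 mm from the pin, about 40 mm up. Comes free at about 6 N, out after 50 mm, then drops.
- clip_tip (a point): End of the clip's straight leg, 108 mm from the loop's centre.
- bar: Flat steel bar, 200 long (its y), 40 wide (its x), 12 thick, 0.6 to 0.9 kg, lying on the bench under the strap's nose, 0 to 4 mm off the fence, its y along the hold-down's y. Origin: middle of its underside. It starts 20 to 52 mm short of the stop and has to go towards the hold-down's -y.
- bar_stop_end (a point): Middle of the bar's end face that has to meet the stop, 100 mm from the bar's middle, 6 mm up.
- bar_push_end (a point): Middle of the bar's opposite, free end face, 200 mm from the other, 6 mm up; there it can be pushed lengthways.
- stop_face (a point): Middle of the face of the fixed iron end stop (54 mm wide, 26 high) that the bar's end has to meet, 6 mm up; it looks to the hold-down's +y, at hold-down x 65, y -100.
- oil_can: Bystander: copper oil can with a thin spout, base 84 mm across, 200 mm high. Origin: centre of its underside.
- insulator: Bystander: brown glazed ceramic insulator knob, 62 mm across, 70 mm high. Origin: centre of its underside.
- fuller: Bystander: steel fuller block lying on its side, 115 mm long (its x), 44 wide, 40 high. Origin: under its thick middle.
Mind the look-alikes: they are no part of the job. Of the things like the clip, leave any that is orange or purple; of the rest the larger one is meant.

How it is judged (in metres and radians):
On the way, in this order (a step that is already met when the one before it is completed fails the run):
1. the clip is out of the keeper pin and lies on the bench, the lever still locked down (height (world z) of each of clip, clip_tip below 0.025 m and horizontal distance between clip_tip and pin_hole above 0.03 m and horizontal distance between clip and pin_hole above 0.09 m and value of joint lever below 0.1 rad), for 0.2 s.
2. the lever is thrown over beyond upright (more than 1.6 rad) (value of joint lever above 1.6 rad), for 0.2 s.
3. the bar's end is against the stop, the lever still up (y of bar_stop_end in the frame of stop_face below 0.003 m and x of bar_stop_end in the frame of stop_face between -0.012 and 0.012 m and angle between the y axis of bar and the y axis of holddown, either way round below 0.06 rad and height (world z) of bar below 0.004 m and value of joint lever above 1.2 rad), for 0.2 s.
At the end, for the whole second after the job is handed in: Lever down past its click (under 0.08 rad); bar flat, its end under 3 mm from the stop face, within 12 mm sideways and 0.06 rad of square; clip out of the pin (leg end over 30 mm, loop centre over 90 mm from it), lying low (under 25 mm); bar and clip at rest (y of bar_stop_end in the frame of stop_face below 0.003 m and x of bar_stop_end in the frame of stop_face between -0.012 and 0.012 m and angle between the y axis of bar and the y axis of holddown, either way round below 0.06 rad and height (world z) of bar below 0.004 m and height (world z) of each of clip, clip_tip below 0.025 m and horizontal distance between clip_tip and pin_hole above 0.03 m and horizontal distance between clip and pin_hole above 0.09 m and value of joint lever below 0.08 rad and linear speed of each of bar, clip below 0.02 m/s); the robot touches nothing.
It fails at once if the oil can is shifted by more than 25 mm or tipped over (distance of oil_can from where it was at the start of the episode above 0.025 m or angle between oil_can's own z axis and vertical above 0.35 rad).
It fails at once if the insulator is shifted by more than 25 mm or tipped over (distance of insulator from where it was at the start of the episode above 0.025 m or angle between insulator's own z axis and vertical above 0.35 rad).
It fails at once if the fuller is shifted by more than 25 mm or tipped over (distance of fuller from where it was at the start of the episode above 0.025 m or angle between fuller's own z axis and vertical above 0.35 rad).
It also fails if it takes over 72 s, if anything falls off the work surface, if the arm or the gripper's body presses on something with over 40 N, if the wrist force passes 120 N, or if a joint passes its speed limit or range.

## Working session

There is one attempt and no reset: what is moved stays moved. The work goes in short steps, Python scripts to look and compute and a tool call to move; the robot and the scene stay as the last step left them, time stands still between calls to the robot, and variables do not carry over. Pictures are saved under pics/ and viewed, and the job is handed in when it is done.

Besides the shell and the picture viewer there is one more tool, called after "Emit:" as name([rows], argument=value, ...), one row to a line, values as JSON. carry_out: Moves the arm, as the interface text tells. Its arguments: {"type":"object","properties":{"increments":{"type":"array","items":{"type":"array","items":{"type":"array","items":{"type":"number","minimum":-1,"maximum":1}}}},"hand":{"type":"number"},"squeeze":{"type":"number"}},"required":["increments"]}

```bash
mkdir -p pics; ls
cat > h.py <<'E'
import numpy as np, cv2
from rig import sense, optics, r, nets
from scipy.spatial.transform import Rotation as Ro
def K(f):
    fl=192/np.tan(np.radians(f['fov_y'])/2); return fl
def world(f,u,v,z=None):
    """z: depth (range_z)"""
    fl=K(f); x=(np.asarray(u,float)-f['cx'])/fl; y=(np.asarray(v,float)-f['cy'])/fl
    rd=np.hypot(x,y); rr=rd.copy()
    for _ in range(20): rr=rd/(1+f['k1']*rr**2)
    s=np.where(rd>0,rr/np.maximum(rd,1e-9),1); x=x*s;y=y*s
    d=np.stack([x,y,np.ones_like(x)],-1)
    return d
def pt(f,u,v,depth=None):
    d=world(f,u,v)
    if depth is None: depth=f['range_z'][np.asarray(v,int),np.asarray(u,int)]
    return (d*np.asarray(depth)[...,None]-f['t'])@f['R']
def onplane(f,u,v,h):
    d=world(f,u,v)@f['R']; c=-f['R'].T@f['t']
    return c+d*((h-c[2])/d[...,2])[...,None]
def proj(f,X):
    c=np.asarray(X,float)@f['R'].T+f['t']; x=c[...,0]/c[...,2]; y=c[...,1]/c[...,2]
    s=1+f['k1']*(x*x+y*y); return np.stack([x*s*K(f)+f['cx'],y*s*K(f)+f['cy']],-1)
def save(f,n): cv2.imwrite('pics/'+n,f['img'][:,:,::-1])
E
python3 - <<'E'
from h import *
print(r.tip_reach)
for c in ['scene','side','wrist']:
    f=optics.grab_frame(c); save(f,c+'0.png'); print(c,f['fov_y'],f['k1'],(-f['R'].T@f['t']).round())
    for t in ['holddown','grip','pivot','pin_hole','clip','clip_tip','bar','bar_stop_end','bar_push_end','stop_face','oil_can','insulator','fuller']:
        for o in nets.tip_of(t,c): print(c,t,round(o['confidence'],2),np.round(o['point']), proj(f,o['point']).round())
print(sense()['clock'])
E
```

```text
pics
22.0
scene 51.51500390076406 -0.07990246770184625 [936. 629. 708.]
scene holddown 0.82 [628.  -5.   0.] [214. 227.]
scene grip 0.84 [ 592. -158.   59.] [195. 173.]
scene grip 0.55 [501.  93.   5.] [279. 228.]
scene pivot 0.9 [628.  -5.  43.] [213. 215.]
scene pin_hole 0.85 [612. -86.  43.] [202. 195.]
scene clip 0.93 [ 760. -154.    1.] [141. 214.]
scene clip 0.8 [540. -67.  39.] [230. 189.]
scene clip 0.74 [334.  81.   8.] [326. 199.]
scene clip 0.6 [ 446. -183.    2.] [237. 167.]
scene clip_tip 0.65 [ 513. -150.    3.] [223. 180.]
scene clip_tip 0.64 [ 856. -209.    7.] [ 98. 215.]
scene clip_tip 0.52 [643. -90.  46.] [191. 198.]
scene clip_tip 0.45 [405.  38.   2.] [295. 202.]
scene clip_tip 0.17 [566. 244.  -2.] [297. 283.]
scene bar 0.7 [772. 202.   4.] [204. 315.]
scene bar_stop_end 0.56 [693.  50.   8.] [201. 250.]
scene bar_push_end 0.89 [501.  92.   3.] [278. 229.]
scene bar_push_end 0.66 [625.  -6.  -2.] [215. 227.]
scene stop_face 0.84 [740.  36.   9.] [181. 255.]
scene oil_can 0.53 [610. -89.  44.] [203. 194.]
scene oil_can 0.39 [599.  74.   4.] [241. 241.]
scene ins
[... 1463 characters left out ...]
300.]
wrist pin_hole 0.79 [609. -90.  45.] [235. 244.]
wrist clip 0.5 [ 447. -180.    4.] [111. 292.]
wrist clip_tip 0.95 [ 856. -208.    3.] [425. 309.]
wrist clip_tip 0.7 [398.  40.   5.] [ 42. 119.]
wrist clip_tip 0.63 [644. -93.  48.] [268. 248.]
wrist clip_tip 0.59 [ 515. -154.    1.] [162. 274.]
wrist bar 0.76 [599.  74.   2.] [225.  83.]
wrist bar 0.24 [608. -88.  45.] [234. 243.]
wrist bar_stop_end 0.78 [694.  52.   6.] [316. 106.]
wrist bar_stop_end 0.63 [610. -89.  43.] [236. 243.]
wrist stop_face 0.84 [736.  40.   9.] [355. 117.]
wrist insulator 0.75 [735.  37.   9.] [354. 120.]
wrist insulator 0.53 [647. -91.  51.] [271. 248.]
wrist fuller 0.84 [ 591. -306.    0.] [226. 366.]
2.1
```

Run:
```python
import cv2
for c in ['scene','side','wrist']:
    a=cv2.imread(f'pics/{c}0.png'); cv2.imwrite(f'pics/{c}0b.png',cv2.resize(a,(768,576),interpolation=cv2.INTER_CUBIC))
```

```text
(no output)
```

View pics/scene0b.png

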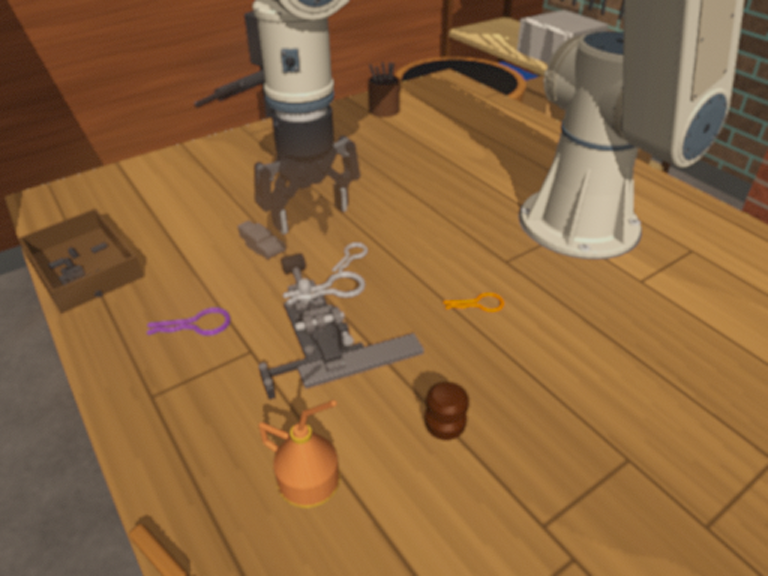

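View pics/side0b.png

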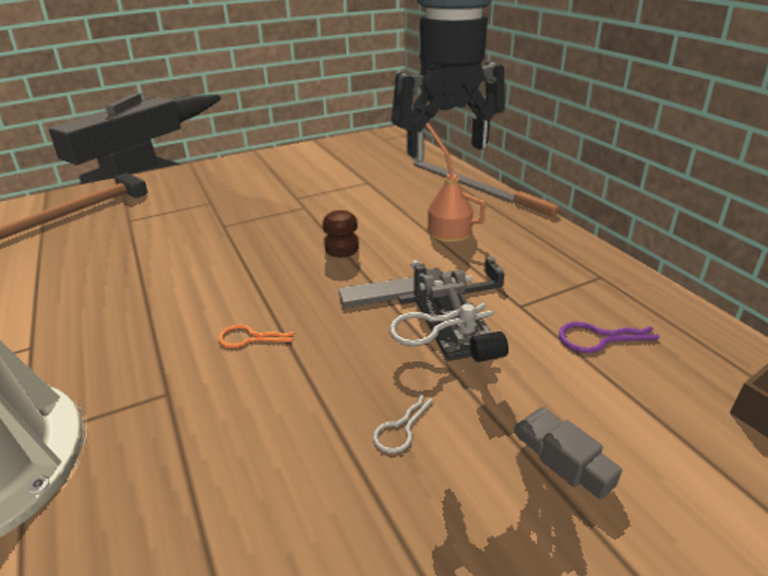

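View pics/wrist0b.png

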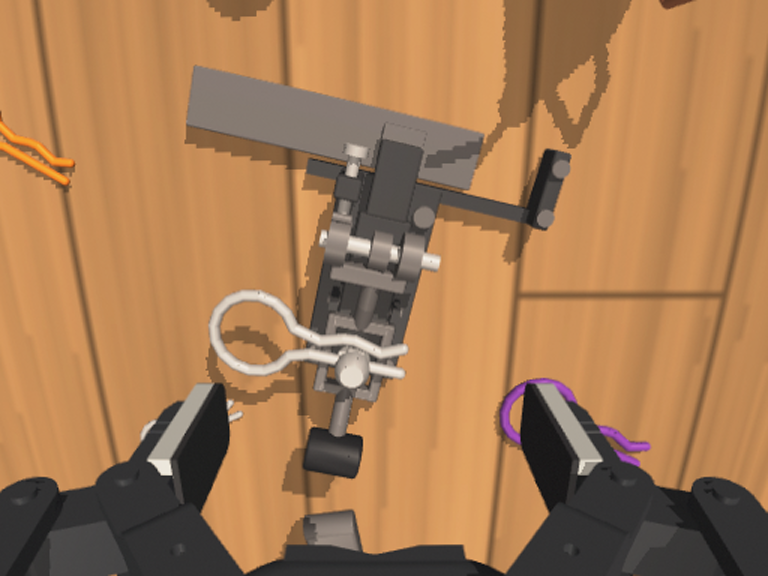

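Of the four clips, the silver one in the pin is at wrist (260,335) and scene (330,288) in the enlarged views. The look-alikes are a small silver one on the bench at side (402,425), an orange one at scene (480,302) and a purple one at scene (190,322). Orange and purple are ruled out, and the larger of the two silver ones is the fitted clip. I'll check it in a crop and fit the hold-down frame.

Run:
```python
from h import *
obs={'o':[(628,-5,0),(627,-4,-3),(626,-6,0)],'g':[(592,-158,59),(594,-156,53),(597,-153,56)],'p':[(628,-5,43),(626,-2,50)],
'h':[(612,-86,43),(606,-87,46),(609,-90,45)],'s':[(740,36,9),(739,38,7),(736,40,9)]}
hd={'o':(0,0),'g':(-150,0),'p':(0,0),'h':(-85,0),'s':(65,-100)}
hd['g']=(-155,0)
A=[];B=[]
for k in obs:
    for q in obs[k]: A.append(hd[k]);B.append(q[:2])
A=np.array(A,float);B=np.array(B,float);a=A.mean(0);b=B.mean(0)
R,s=Ro.align_vectors(np.c_[B-b,0*B[:,0]],np.c_[A-a,0*A[:,0]])
yaw=R.as_euler('zyx')[0];c,s_=np.cos(yaw),np.sin(yaw);M=np.array([[c,-s_],[s_,c]])
o=b-M@a; print('origin',o.round(1),'yaw',yaw, 'res',(B-(A@M.T+o)).round(1).tolist())
st=sense();print(st['eef_pos'],st['tcp_rot'],st['contact_force'],st['opening'],st['clock'])
print(Ro.from_euler('xyz',st['tcp_rot']).as_matrix().round(3))
# overlay check
f=optics.grab_frame('wrist');im=f['img'].copy()
pts=[(-85,0,66),(-85,72,40),(-85,43,40),(-85,101,40),(43,-110,10),(43,60,10),(65,-100,26),(38,-100,26),(92,-100,26),(-155,20,55),(-155,-20,55),(36,28,62)]
for q in pts:
    w=np.r_[M@q[:2]+o,q[2]]; u=proj(f,w); cv2.circle(im,tuple(int(x) for x in u.round()),2,(255,0,0),-1)
cv2.imwrite('pics/crop1.png',cv2.resize(im[20:340,100:420],(800,600)[:1]*2 if 0 else (600,600),interpolation=cv2.INTER_CUBIC)[:,:,::-1])
d=f['range_z'];print([ (q,pt(f,*[int(x) for x in proj(f,np.r_[M@q[:2]+o,q[2]]).round()]).round(1).tolist()) for q in pts])
```

```text
origin [627.   -4.4] yaw 1.3582865376353759 res [[1.0, -0.6], [0.0, 0.4], [-1.0, -1.6], [-2.3, -2.1], [-0.3, -0.1], [2.7, 2.9], [1.0, -0.6], [-1.0, 2.4], [3.0, 1.5], [-3.0, 0.5], [-0.0, -2.5], [1.6, -2.1], [0.6, -0.1], [-2.4, 1.9]]
[ 6.24965176e+02 -2.02296429e-02  2.53265143e+02] [-3.14153032e+00  3.22419376e-05  1.57079271e+00] [ 0.28760633 -0.02369309 -0.01630711] 1.0033225324954278 2.1
[[ 0.  1. -0.]
 [ 1. -0. -0.]
 [-0. -0. -1.]]
[((-85, 0, 66), [609.0, -87.0, 66.6]), ((-85, 72, 40), [528.3, -90.6, -1.2]), ((-85, 43, 40), [568.2, -76.4, 45.0]), ((-85, 101, 40), [512.2, -63.8, 45.3]), ((43, -110, 10), [737.6, 17.7, 29.8]), ((43, 60, 10), [576.1, 49.5, 0.8]), ((65, -100, 26), [739.5, 38.2, 24.0]), ((38, -100, 26), [733.0, 11.8, 26.2]), ((92, -100, 26), [753.5, 62.8, 0.1]), ((-155, 20, 55), [576.5, -142.3, 67.9]), ((-155, -20, 55), [614.4, -150.4, 67.1]), ((36, 28, 62), [607.0, 37.1, 63.8])]
```

View pics/crop1.png

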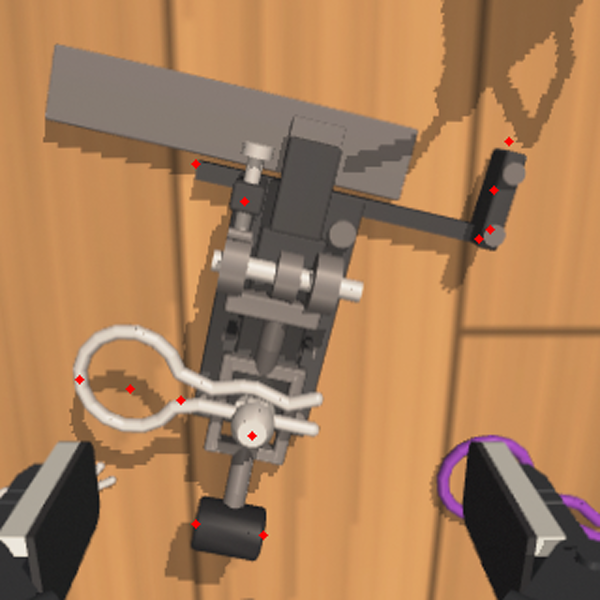

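```bash
cat >> h.py <<'E'
YAW=1.3583; O=np.array([627.,-4.4,0])
RH=Ro.from_euler('z',YAW).as_matrix()
def H(x,y,z): return RH@np.array([x,y,z],float)+O
def toH(w): return (np.asarray(w)-O)@RH
# tool-down with tool y along hd y : columns tool axes
YY=RH[:,1]
def RT(sign=1,tilt=0): # tool y = -hd y (as at start, tool y=+world x)
    y=-YY*sign; z=np.array([0,0,-1.]); x=np.cross(y,z); return np.stack([x,y,z],1)
def inc(target,Rt=None):
    st=sense(); R0=Ro.from_euler('xyz',st['tcp_rot']); Rt=R0 if Rt is None else Ro.from_matrix(Rt)
    d=R0.as_matrix().T@(np.asarray(target)-st['eef_pos']); w=(R0.inv()*Rt).as_rotvec()
    print('tcp',np.round(st['eef_pos'],1),'hd',toH(st['eef_pos']).round(1),'F',np.round(st['contact_force'],1),'open',round(st['opening'],3),'t',st['clock'])
    print(' inc',(d/400).round(4).tolist(),(w/(np.pi/3)).round(4).tolist(),'mm',d.round(1).tolist())
E
python3 - <<'E'
from h import *
f=optics.grab_frame('wrist')
for z in (40,):
  for uv in [(167.2,221.6),(100+78*320/600,20+372*320/600)]:
    print(z,toH(onplane(f,*uv,z)))
m=[o for o in nets.trace('clip','wrist')]
for o in m:
    v,u=np.nonzero(o['mask']);P=pt(f,u,v);P=P[(P[:,2]>30)&(P[:,2]<60)]
    if len(P)>50:
        h=toH(P); print(o['confidence'],len(P),h.min(0),h.max(0)); 
        far=h[h[:,1]>h[:,1].max()-8]; print('far',far.mean(0)); L=h[h[:,1]>45]; print('loop x',L[:,0].min(),L[:,0].max(), np.percentile(L[:,2],[10,50,90]))
inc(H(-80,101,110),RT())
E
```

```text
40 [-78.70181463  74.68367101  40.        ]
40 [-80.92714037 101.90120314  40.        ]
0.81 2127 [-109.62229782  -37.2368714    35.43153209] [-45.56657906 104.90165352  53.63036802]
far [-76.02573769  99.89580917  43.62259979]
loop x -109.62229782299276 -45.56657905953395 [42.44654733 44.82783915 47.17982259]
tcp [625.   -0.  253.3] hd [  3.9   2.9 253.3] F [-0.3  0.2 -0. ] open 0.999 t 2.25
 inc [-0.1532, -0.2839, 0.3582] [-0.0001, 0.0, 0.2029] mm [-61.3, -113.6, 143.3]
```

Emit:
carry_out([
  [[-0.035,-0.07,0.09,0,0,0.05],[-0.07,-0.14,0.18,0,0,0.1],[-0.11,-0.21,0.27,0,0,0.15],[-0.148,-0.284,0.358,0,0,0.203],[-0.148,-0.284,0.358,0,0,0.203]],
], hand=0.6, squeeze=50)

```text
clock: 2.67
eef_pos: [507.3, -59.7, 107.5]
tcp_rot: [-3.137, 0.001, 1.355]
contact_force: [-0.6, -0.7, -0.2]
opening: 0.394
```

Run:
```python
from h import *
inc(H(-78,101,44),RT())
f=optics.grab_frame('wrist');save(f,'w1.png')
f=optics.grab_frame('side');save(f,'s1.png')
```

```text
tcp [507.3 -59.7 107.5] hd [-79.3 105.3 107.5] F [-0.6 -0.7 -0.2] open 0.394 t 2.6667
 inc [0.0035, 0.0115, 0.1587] [-0.004, 0.0006, -0.0034] mm [1.4, 4.6, 63.5]
```

View pics/w1.png

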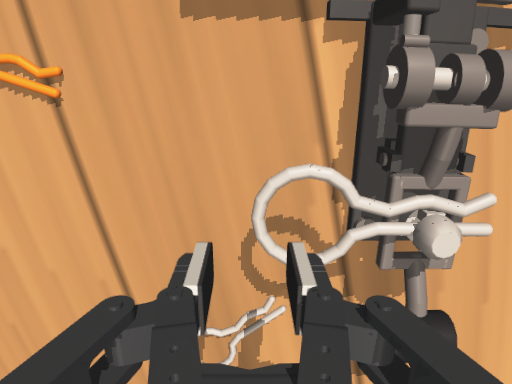

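View pics/s1.png

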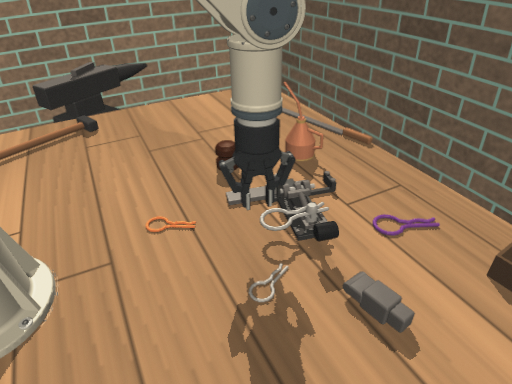

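Emit:
carry_out([
  [[0,0,0.06,0,0,0],[0,0,0.11,0,0,0],[0,0,0.15,0,0,0],[0,0,0.165,0,0,0],[0,0,0.165,0,0,0]],
])

```text
clock: 3.18
eef_pos: [511.8, -59.0, 43.6]
tcp_rot: [-3.141, 0.0, 1.359]
contact_force: [0.9, -0.8, 0.1]
opening: 0.401
```

Run:
```python
from h import *
inc(H(-78,101,44),RT())
f=optics.grab_frame('wrist');save(f,'w2.png')
```

```text
tcp [511.8 -59.   43.6] hd [-77.6 101.1  43.6] F [ 0.9 -0.8  0.1] open 0.401 t 3.1833
 inc [-0.001, 0.0002, -0.001] [-0.0008, 0.0, 0.0003] mm [-0.4, 0.1, -0.4]
```

View pics/w2.png

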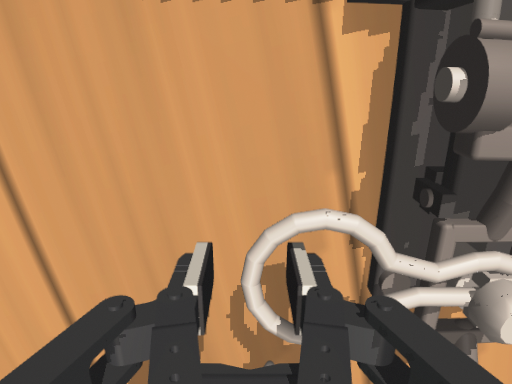

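The jaws straddle the far wire of the loop, with one finger inside it (wire at 250,270). I'll close on it.

Emit:
carry_out([
  [[0,0,0,0,0,0],[0,0,0,0,0,0],[0,0,0,0,0,0],[0,0,0,0,0,0],[0,0,0,0,0,0]],
], hand=1)

```text
clock: 3.65
eef_pos: [512.4, -59.3, 44.8]
tcp_rot: [3.139, -0.0, 1.358]
contact_force: [2.9, 0.8, 0.9]
opening: 0.084
```

Run:
```python
from h import *
inc(H(-78,206,44),RT())
f=optics.grab_frame('wrist');save(f,'w3.png')
```

```text
tcp [512.4 -59.3  44.8] hd [-77.8 100.4  44.8] F [2.9 0.8 0.9] open 0.084 t 3.65
 inc [-0.0005, -0.264, 0.0015] [0.0022, -0.0002, 0.0] mm [-0.2, -105.6, 0.6]
```

View pics/w3.png

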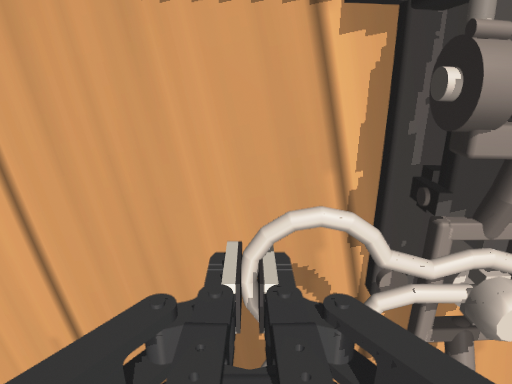

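Emit:
carry_out([
  [[0,-0.03,0,0,0,0],[0,-0.06,0,0,0,0],[0,-0.09,0,0,0,0],[0,-0.12,0,0,0,0],[0,-0.15,0,0,0,0]],
])

```text
clock: 4.12
eef_pos: [451.6, -46.4, 44.0]
tcp_rot: [-3.141, 0.0, 1.358]
contact_force: [0.1, 0.4, -1.5]
opening: 0.084
```

Emit:
carry_out([
  [[0,-0.03,0,0,0,0],[0,-0.06,0,0,0,0],[0,-0.09,0,0,0,0],[0,-0.12,0,0,0,0],[0,-0.12,0,0,0,0]],
])

```text
clock: 4.53
eef_pos: [402.4, -35.9, 43.8]
tcp_rot: [-3.138, 0.0, 1.358]
contact_force: [-0.3, -0.5, -1.7]
opening: 0.086
```

Run:
```python
from h import *
inc(H(-78,206,27),RT())
f=optics.grab_frame('wrist');save(f,'w4.png')
f=optics.grab_frame('side');save(f,'s4.png')
```

```text
tcp [402.4 -35.9  43.8] hd [-78.2 212.9  43.8] F [-0.3 -0.5 -1.7] open 0.086 t 4.5333
 inc [0.0004, 0.0174, 0.0419] [-0.0032, 0.0004, 0.0001] mm [0.2, 7.0, 16.8]
```

View pics/w4.png

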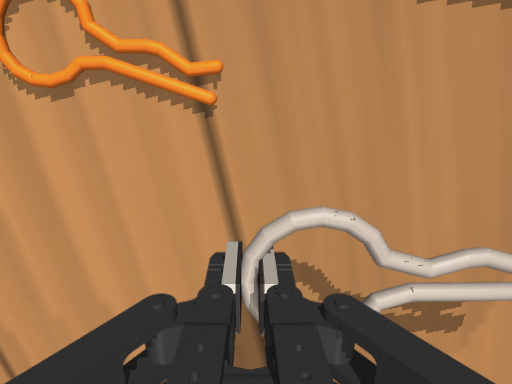

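View pics/s4.png

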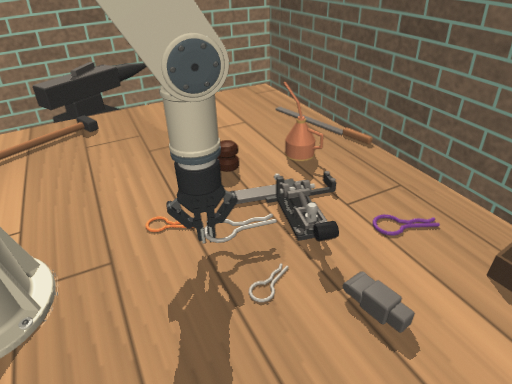

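Emit:
carry_out([
  [[0,0,0.02,0,0,0],[0,0,0.04,0,0,0],[0,0,0.045,0,0,0],[0,0,0.045,0,0,0]],
])

```text
clock: 4.97
eef_pos: [405.5, -36.4, 25.0]
tcp_rot: [-3.14, 0.0, 1.358]
contact_force: [0.5, -0.7, -1.8]
opening: 0.082
```

Emit:
carry_out([
  [[0,0,0,0,0,0],[0,0,0,0,0,0],[0,0,0,0,0,0],[0,0,0,0,0,0]],
], hand=0.6)

```text
clock: 5.3
eef_pos: [406.1, -36.5, 26.3]
tcp_rot: [3.141, -0.0, 1.358]
contact_force: [0.3, -0.7, -0.0]
opening: 0.399
```

Emit:
carry_out([
  [[0,0,-0.05,0,0,0],[0,0,-0.15,0,0,0],[0,0,-0.25,0,0,0],[0,0,-0.3,0,0,0],[0,0,-0.3,0,0,0]],
])

```text
clock: 5.72
eef_pos: [408.6, -36.7, 150.5]
tcp_rot: [3.133, -0.001, 1.358]
contact_force: [1.1, -0.4, 1.4]
opening: 0.401
```

Run:
```python
from h import *
f=optics.grab_frame('side');save(f,'s5.png')
for o in nets.tip_of('clip','side')+nets.tip_of('clip_tip','side')+nets.tip_of('grip','side'): print(round(o['confidence'],2),np.round(o['point']),toH(o['point']).round())
inc(H(-155,0,110),RT())
```

```text
0.78 [ 445. -184.    1.] [-214.  140.    1.]
0.74 [432. -44.   5.] [-80. 182.   5.]
0.63 [332.  86.   0.] [ 27. 308.   0.]
0.6 [ 759. -152.    2.] [-116. -160.    2.]
0.92 [538. -72.   4.] [-85.  73.   4.]
0.74 [399.  39.   3.] [ -6. 232.   3.]
0.55 [ 855. -205.    8.] [-148. -265.    8.]
0.52 [ 509. -160.   -1.] [-177.   82.   -1.]
0.97 [ 596. -156.   53.] [-155.   -1.   53.]
tcp [405.2 -36.4 145.4] hd [-78.  210.1 145.4] F [-0.7 -0.6 -0.5] open 0.4 t 5.9167
 inc [-0.1924, 0.5254, 0.088] [-0.001, 0.0001, -0.0001] mm [-77.0, 210.1, 35.2]
```

View pics/s5.png

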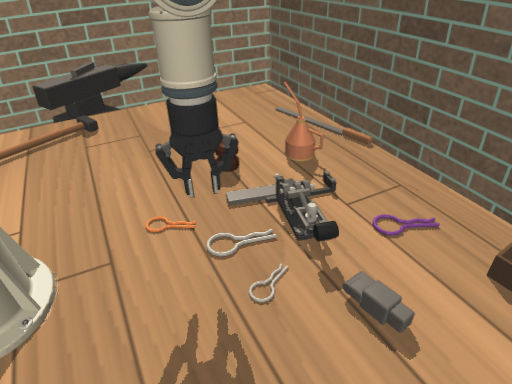

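Emit:
carry_out([
  [[-0.035,0.1,0,0,0,0],[-0.07,0.2,0,0,0,0],[-0.11,0.3,0,0,0,0],[-0.15,0.4,0.03,0,0,0],[-0.1925,0.5,0.06,0,0,0]],
], hand=0)

```text
clock: 6.33
eef_pos: [578.9, -149.9, 122.6]
tcp_rot: [-3.14, -0.0, 1.358]
contact_force: [1.1, 0.1, 0.6]
opening: 1.005
```

Emit:
carry_out([
  [[0,0.025,0.028,0,0,0],[0,0.025,0.028,0,0,0],[0,0.025,0.028,0,0,0]],
])

```text
clock: 6.58
eef_pos: [585.9, -150.6, 110.6]
tcp_rot: [-3.136, -0.0, 1.358]
contact_force: [0.3, 0.1, 0.7]
opening: 0.996
```

Run:
```python
from h import *
f=optics.grab_frame('wrist');save(f,'w6.png')
for o in nets.tip_of('grip','wrist'): print(round(o['confidence'],2),np.round(o['point']),toH(o['point']).round())
o=nets.trace('grip','wrist')[0]
v,u=np.nonzero(o['mask']);P=toH(pt(f,u,v));P=P[P[:,2]>40];print(np.percentile(P,[2,50,98],axis=0).round(1))
inc(H(-155,0,57),RT())
```

```text
0.64 [538. -68.   3.] [-81.  73.   3.]
0.56 [ 596. -150.   57.] [-148.   -1.   57.]
[[-162.5  -22.    40.3]
 [-111.3    1.    46.9]
 [ -39.1   23.1   71.7]]
tcp [ 586.3 -150.2  113. ] hd [-151.1    9.   113. ] F [-0.6 -1.3 -0.2] open 0.994 t 6.7333
 inc [-0.0098, 0.0228, 0.14] [-0.0016, -0.0001, 0.0003] mm [-3.9, 9.1, 56.0]
```

View pics/w6.png

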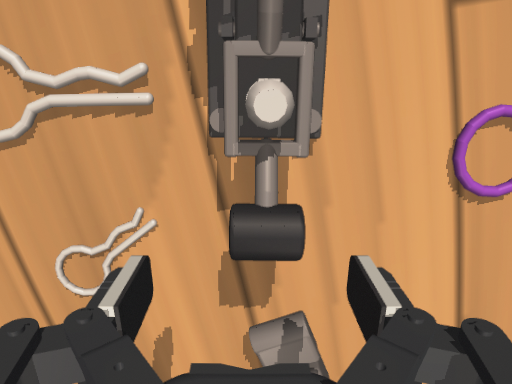

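Run:
```python
from h import *
f=optics.grab_frame('wrist')
for u,v in [(267,206),(267,230),(267,258),(232,232),(303,232)]: print(toH(pt(f,u,v)).round(1))
```

```text
[-138.4    0.    57.3]
[-147.3    0.4   69.2]
[-1.666e+02 -1.000e-01  6.450e+01]
[-148.4   18.8   69.3]
[-148.9  -18.7   68.4]
```

Emit:
carry_out([
  [[-0.01,0.023,0.05,0,0,0],[-0.01,0.023,0.1,0,0,0],[-0.01,0.023,0.14,0,0,0],[-0.01,0.023,0.14,0,0,0]],
], squeeze=40)

```text
clock: 7.12
eef_pos: [593.5, -155.8, 55.2]
tcp_rot: [-3.138, -0.0, 1.359]
contact_force: [-1.2, 0.1, -0.0]
opening: 1.003
```

Run:
```python
from h import *
inc(H(-155,0,57),RT())
f=optics.grab_frame('wrist');save(f,'w7.png')
```

```text
tcp [ 593.5 -155.8   55.2] hd [-155.1    0.9   55.2] F [-1.2  0.1 -0. ] open 1.003 t 7.1167
 inc [0.0001, 0.0021, -0.0045] [-0.0039, -0.0002, 0.0004] mm [0.1, 0.9, -1.8]
```

View pics/w7.png

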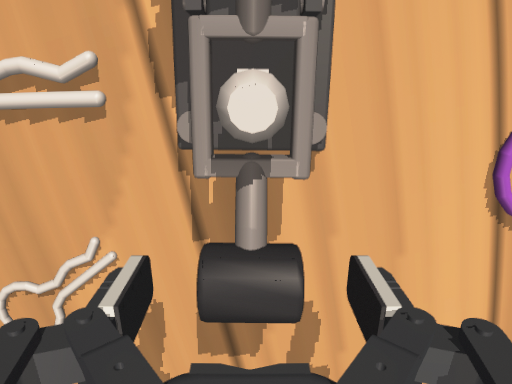

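Emit:
carry_out([
  [[0,0,0,0,0,0],[0,0,0,0,0,0],[0,0,0,0,0,0],[0,0,0,0,0,0],[0,0,0,0,0,0]],
], hand=1, squeeze=50)

```text
clock: 7.58
eef_pos: [593.7, -156.3, 58.3]
tcp_rot: [-3.138, -0.0, 1.358]
contact_force: [-9.8, 3.5, 12.1]
opening: 0.457
```

Run:
```python
from h import *
inc(H(-155,0,57),RT())
g=lambda q:np.array([-155*np.cos(q)+5*np.sin(q),0,50+155*np.sin(q)+5*np.cos(q)])
for q in np.arange(0,1.85,.1): d=(g(q)-g(0))/400; print(round(q,2),[round(d[0],3),round(-d[2],3)])
```

```text
tcp [ 593.7 -156.3   58.3] hd [-155.5    0.5   58.3] F [-9.8  3.5 12.1] open 0.457 t 7.5833
 inc [0.0011, 0.0013, 0.0032] [-0.0038, -0.0002, -0.0006] mm [0.5, 0.5, 1.3]
0.0 [np.float64(0.0), np.float64(-0.0)]
0.1 [np.float64(0.003), np.float64(-0.039)]
0.2 [np.float64(0.01), np.float64(-0.077)]
0.3 [np.float64(0.021), np.float64(-0.114)]
0.4 [np.float64(0.035), np.float64(-0.15)]
0.5 [np.float64(0.053), np.float64(-0.184)]
0.6 [np.float64(0.075), np.float64(-0.217)]
0.7 [np.float64(0.099), np.float64(-0.247)]
0.8 [np.float64(0.126), np.float64(-0.274)]
0.9 [np.float64(0.156), np.float64(-0.299)]
1.0 [np.float64(0.189), np.float64(-0.32)]
1.1 [np.float64(0.223), np.float64(-0.339)]
1.2 [np.float64(0.259), np.float64(-0.353)]
1.3 [np.float64(0.296), np.float64(-0.364)]
1.4 [np.float64(0.334), np.float64(-0.371)]
1.5 [np.float64(0.373), np.float64(-0.375)]
1.6 [np.float64(0.411), np.float64(-0.374)]
1.7 [np.float64(0.45), np.float64(-0.37)]
1.8 [np.float64(0.488), np.float64(-0.362)]
```

Emit:
carry_out([
  [[0.001,-0.02,0,0,0,0],[0.003,-0.0,-0.039,0,0,0],[0.006,0,-0.058,0,0,0],[0.01,0,-0.077,0,0,0]],
])

```text
clock: 7.92
eef_pos: [594.6, -152.3, 87.4]
tcp_rot: [-3.138, -0.0, 1.358]
contact_force: [-2.0, 2.0, -13.5]
opening: 0.461
```

One slip to note: the first row of that call shifted y by -0.02 (8 mm) where it should have been z. The later rows undid it and the grip held, so I'm carrying on.

Emit:
carry_out([
  [[0.011,0,-0.037,0,0,0],[0.025,0,-0.073,0,0,0],[0.043,0,-0.107,0,0,0],[0.065,0,-0.14,0,0,0],[0.089,0,-0.17,0,0,0]],
])

```text
clock: 8.33
eef_pos: [602.4, -117.4, 156.2]
tcp_rot: [-3.138, 0.0, 1.358]
contact_force: [-4.9, 0.8, -12.7]
opening: 0.459
```

Run:
```python
from h import *
inc(H(-155,0,57),RT())
f=optics.grab_frame('side');save(f,'s8.png')
for o in nets.tip_of('grip','side')+nets.tip_of('bar_push_end','side'): print(round(o['confidence'],2),np.round(o['point']),toH(o['point']).round())
```

```text
tcp [ 602.4 -117.4  156.2] hd [-115.7    0.2  156.2] F [ -4.9   0.8 -12.7] open 0.459 t 8.3333
 inc [-0.0982, 0.0014, 0.248] [-0.0033, 0.0005, -0.0004] mm [-39.3, 0.6, 99.2]
0.66 [ 606. -120.  145.] [-117.   -4.  145.]
0.82 [502.  94.   6.] [ 70. 143.   6.]
```

View pics/s8.png

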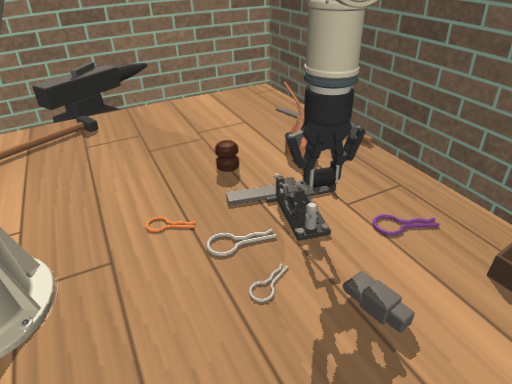

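Emit:
carry_out([
  [[0.042,0,-0.04,0,0,0],[0.09,0,-0.073,0,0,0],[0.142,0,-0.099,0,0,0],[0.197,0,-0.117,0,0,0],[0.235,0,-0.124,0,0,0]],
])

```text
clock: 8.9
eef_pos: [623.1, -25.4, 207.2]
tcp_rot: [-3.141, 0.002, 1.359]
contact_force: [-6.8, -4.8, -2.3]
opening: 0.456
```

Run:
```python
from h import *
inc(H(26,0,206),RT())
```

```text
tcp [623.1 -25.4 207.2] hd [-21.4  -0.6 207.2] F [-6.8 -4.8 -2.3] open 0.456 t 8.9
 inc [0.1184, -0.0015, 0.0027] [-0.001, 0.0019, 0.0005] mm [47.4, -0.6, 1.1]
```

Emit:
carry_out([
  [[0.039,0,-0.004,0,0,0],[0.077,0,-0.003,0,0,0],[0.116,0,0.001,0,0,0],[0.148,0,0.008,0,0,0],[0.148,0,0.008,0,0,0]],
])

```text
clock: 9.32
eef_pos: [636.5, 34.1, 204.0]
tcp_rot: [3.141, -0.001, 1.36]
contact_force: [-5.8, 2.1, 5.2]
opening: 0.455
```

Run:
```python
from h import *
inc(H(26,0,206),RT())
f=optics.grab_frame('side');save(f,'s9.png')
for o in nets.tip_of('grip','side')+nets.tip_of('bar_push_end','side'): print(round(o['confidence'],2),np.round(o['point']),toH(o['point']).round())
```

```text
tcp [636.5  34.1 204. ] hd [ 39.6  -1.1 204. ] F [-5.8  2.1  5.2] open 0.455 t 9.3167
 inc [-0.0341, -0.0029, -0.0049] [0.0004, -0.0006, 0.0015] mm [-13.6, -1.2, -2.0]
0.82 [634.  20. 203.] [ 26.  -1. 203.]
0.67 [504.  97.   5.] [ 73. 142.   5.]
```

View pics/s9.png

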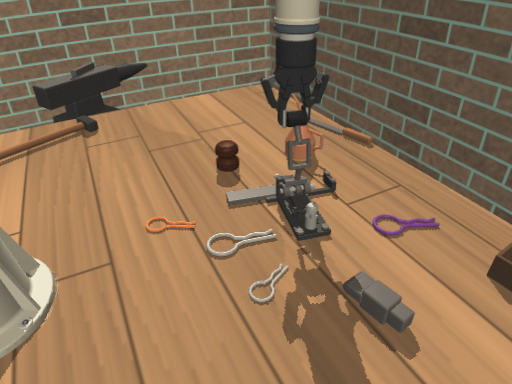

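Emit:
carry_out([
  [[0,0,0,0,0,0],[0,0,0,0,0,0],[0,0,0,0,0,0],[0,0,0,0,0,0]],
], hand=0)

```text
clock: 9.8
eef_pos: [637.1, 31.8, 203.2]
tcp_rot: [3.14, -0.0, 1.358]
contact_force: [0.3, 0.4, 0.2]
opening: 0.991
```

Emit:
carry_out([
  [[0,0,-0.06,0,0,0],[0,0,-0.14,0,0,0],[0,0,-0.2,0,0,0],[0,0,-0.2,0,0,0]],
])

```text
clock: 10.13
eef_pos: [639.2, 31.7, 288.5]
tcp_rot: [3.133, -0.002, 1.358]
contact_force: [0.6, 0.6, 0.6]
opening: 1.001
```

Run:
```python
from h import *
f=optics.grab_frame('wrist');save(f,'w10.png')
for o in nets.tip_of('grip','wrist')+nets.tip_of('bar_push_end','wrist'): print(round(o['confidence'],2),np.round(o['point']),toH(o['point']).round())
f=optics.grab_frame('scene');save(f,'c10.png')
for o in nets.tip_of('grip','scene')+nets.tip_of('bar_push_end','scene'): print(round(o['confidence'],2),np.round(o['point']),toH(o['point']).round())
inc(H(65,175,180),RT())
```

```text
0.56 [637.  19. 206.] [ 25.  -5. 206.]
0.97 [500.  93.   4.] [ 69. 145.   4.]
0.95 [632.  17. 207.] [ 22.  -0. 207.]
0.35 [600.  73.   5.] [70. 42.  5.]
0.74 [502.  93.   3.] [ 69. 142.   3.]
tcp [635.8  31.7 281.2] hd [ 37.1  -1.  281.2] F [-0.5 -0.1 -0.1] open 1.006 t 10.4333
 inc [0.0698, -0.4395, 0.2538] [-0.0019, 0.0005, -0.0002] mm [27.9, -175.8, 101.5]
```

View pics/w10.png

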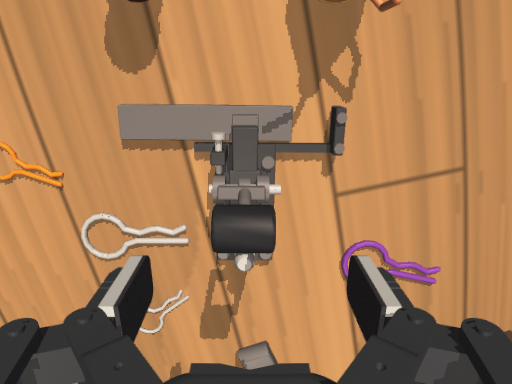

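View pics/c10.png

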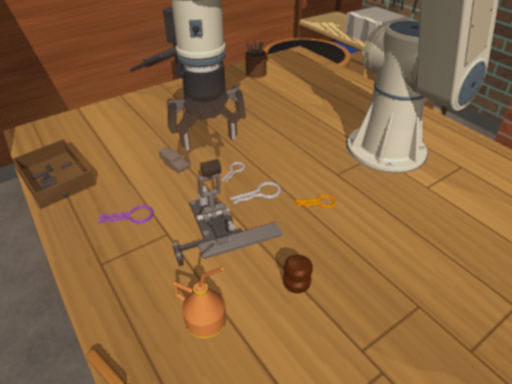

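Run:
```python
from h import *
f=optics.grab_frame('wrist')
for uv in [(119,105),(118,140),(293,107),(291,141)]: print(toH(onplane(f,*map(float,uv),12)).round(1))
for uv in [(330,148),(343,108),(344,152)]: print('stop',toH(onplane(f,*map(float,uv),26)).round(1))
print(toH(pt(f,243,215)),toH(pt(f,243,228)),toH(pt(f,243,240)))
```

```text
[ 88.  145.9  12. ]
[ 48.5 151.4  12. ]
[ 85.  -48.3  12. ]
[ 46.9 -47.4  12. ]
stop [ 41.8 -89.4  26. ]
stop [  85.5 -100.5   26. ]
stop [  37.4 -105.4   26. ]
[ 38.22988682   3.51583905 210.59519021] [ 32.51907554   3.42831954 216.76176637] [ 26.61699727   3.38764161 220.62627901]
```

Emit:
carry_out([
  [[0.015,-0.1,0,0,0,0],[0.03,-0.2,0,0,0,0],[0.05,-0.3,0.05,0,0,0],[0.065,-0.38,0.13,0,0,0],[0.073,-0.455,0.2,0,0,0]],
], hand=1)

```text
clock: 10.9
eef_pos: [468.2, 97.6, 206.7]
tcp_rot: [3.14, -0.001, 1.358]
contact_force: [0.0, 0.3, -0.3]
opening: 0.299
```

Run:
```python
from h import *
inc(H(67,183,26),RT())
```

```text
tcp [468.2  97.6 206.7] hd [ 66.2 176.8 206.7] F [ 0.   0.3 -0.3] open 0.299 t 10.9
 inc [0.0016, -0.0163, 0.4518] [0.0014, -0.0008, -0.0001] mm [0.6, -6.5, 180.7]
```

Emit:
carry_out([
  [[0,-0.016,0.1,0,0,0],[0.001,-0.016,0.2,0,0,0],[0.001,-0.016,0.3,0,0,0],[0.001,-0.016,0.38,0,0,0],[0.001,-0.016,0.38,0,0,0]],
])

```text
clock: 11.32
eef_pos: [459.0, 97.9, 49.9]
tcp_rot: [-3.132, 0.004, 1.358]
contact_force: [-1.8, -0.9, -0.2]
opening: 0.001
```

Run:
```python
from h import *
inc(H(67,183,26),RT())
f=optics.grab_frame('wrist');save(f,'w11.png')
```

```text
tcp [459.   97.9  49.9] hd [ 64.6 185.8  49.9] F [-1.8 -0.9 -0.2] open 0.001 t 11.3167
 inc [0.0064, 0.0076, 0.0597] [-0.0089, 0.004, 0.0] mm [2.5, 3.0, 23.9]
```

View pics/w11.png

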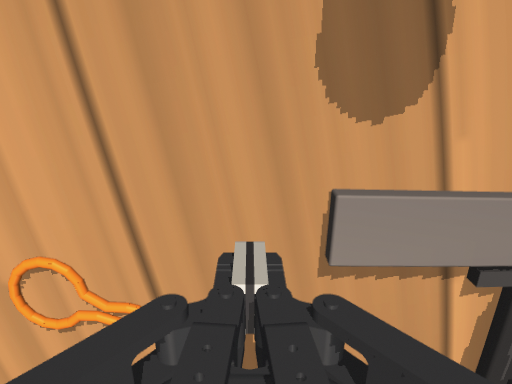

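Emit:
carry_out([
  [[0.004,0,0.05,0,0,0],[0.004,0,0.05,0,0,0],[0.004,0,0.05,0,0,0]],
])

```text
clock: 11.62
eef_pos: [464.2, 100.4, 36.6]
tcp_rot: [3.141, -0.0, 1.358]
contact_force: [0.4, -0.6, 1.0]
opening: 0.002
```

Run:
```python
from h import *
inc(H(67,183,27),RT())
f=optics.grab_frame('wrist');save(f,'w12.png')
P=pt(f,np.array([420,420]),np.array([200,255]));print(toH(P))
```

```text
tcp [464.2 100.4  36.6] hd [ 68.1 181.2  36.6] F [ 0.4 -0.6  1. ] open 0.002 t 11.6167
 inc [-0.0027, -0.0045, 0.0239] [0.0004, -0.0001, -0.0] mm [-1.1, -1.8, 9.6]
[[90.88835547 96.87678393 -0.74617617]
 [67.9895091  99.8466792  13.54634827]]
```

View pics/w12.png

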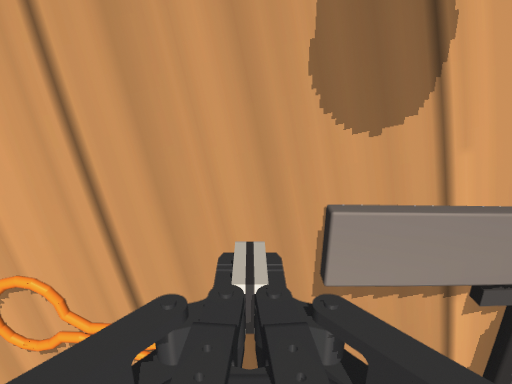

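Emit:
carry_out([
  [[-0.001,-0.002,0.025,0,0,0],[-0.001,-0.002,0.025,0,0,0],[-0.001,-0.002,0.025,0,0,0]],
])

```text
clock: 11.92
eef_pos: [462.8, 100.0, 25.6]
tcp_rot: [3.142, -0.0, 1.358]
contact_force: [-0.7, -0.9, 0.1]
opening: -0.002
```

Run:
```python
from h import *
f=optics.grab_frame('wrist')
inc(H(67,125,26),RT())
for uv in [(330,209),(323,284),(480,210),(480,284)]: print(toH(onplane(f,*map(float,uv),12)).round(1))
save(f,'w13.png')
```

```text
tcp [462.9 100.   25.7] hd [ 67.5 182.4  25.7] F [ 0.5 -0.1 -1.2] open 0.003 t 11.9667
 inc [-0.0012, 0.1435, -0.0008] [0.0002, -0.0001, -0.0001] mm [-0.5, 57.4, -0.3]
[ 94.9 149.1  12. ]
[ 58.1 149.4  12. ]
[94.2 82.8 12. ]
[56.5 73.9 12. ]
```

View pics/w13.png

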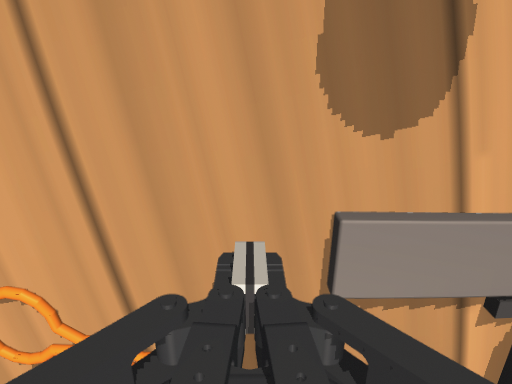

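Run:
```python
from h import *
f=optics.grab_frame('wrist')
for uv in [(339,214),(331,296),(500,214),(500,297)]: print(toH(onplane(f,*map(float,uv),12)).round(1), )
print(proj(f,H(67.5,182.4,4)))
```

```text
[ 92.7 145.   12. ]
[ 51.5 145.1  12. ]
[92.3 72.7 12. ]
[48.6 61.3 12. ]
[250.60378954 257.39132132]
```

Emit:
carry_out([
  [[0.003,0.02,0,0,0,0],[0.003,0.04,0,0,0,0],[0.003,0.06,0,0,0,0],[0.003,0.08,0,0,0,0],[0.003,0.1,0,0,0,0]],
])

```text
clock: 12.43
eef_pos: [501.0, 92.4, 25.1]
tcp_rot: [-3.137, 0.001, 1.358]
contact_force: [-11.3, 2.6, 11.8]
opening: 0.002
```

Run:
```python
from h import *
inc(H(67,125,26),RT())
f=optics.grab_frame('wrist');save(f,'w14.png')
```

```text
tcp [501.   92.4  25.1] hd [ 68.1 143.5  25.1] F [-11.3   2.6  11.8] open 0.002 t 12.4333
 inc [-0.0027, 0.0464, -0.0024] [-0.0041, 0.0013, -0.0005] mm [-1.1, 18.5, -0.9]
```

View pics/w14.png

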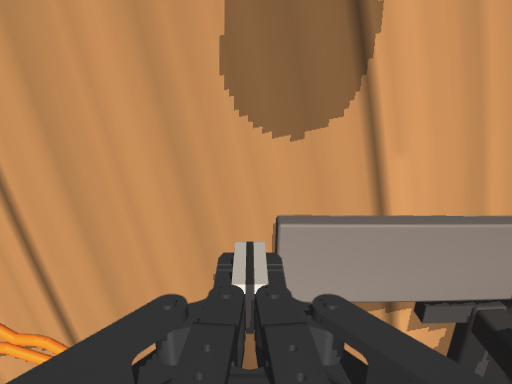

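Emit:
carry_out([
  [[0,0.015,0,0,0,0],[0,0.03,0,0,0,0],[0,0.045,0,0,0,0]],
])

```text
clock: 12.73
eef_pos: [518.1, 88.7, 25.1]
tcp_rot: [-3.137, 0.001, 1.358]
contact_force: [-9.0, 2.3, 9.4]
opening: -0.001
```

Run:
```python
from h import *
inc(H(67,115,26),RT())
f=optics.grab_frame('side');save(f,'s15.png')
f=optics.grab_frame('wrist');save(f,'w15.png')
for o in nets.tip_of('bar_stop_end','side')+nets.tip_of('bar_push_end','side')+nets.tip_of('bar','side'): print(round(o['confidence'],2),np.round(o['point']),toH(o['point']).round())
```

```text
tcp [518.1  88.7  25.1] hd [ 68.  126.   25.1] F [-9.   2.3  9.4] open -0.001 t 12.7333
 inc [-0.0025, 0.0276, -0.0024] [-0.0046, 0.0014, -0.0005] mm [-1.0, 11.0, -1.0]
0.83 [725.  47.   5.] [ 71. -85.   5.]
0.67 [529.  88.   7.] [ 70. 116.   7.]
0.28 [739.  39.   6.] [  66. -100.    6.]
0.73 [629.  64.  -0.] [68. 12. -0.]
```

View pics/s15.png

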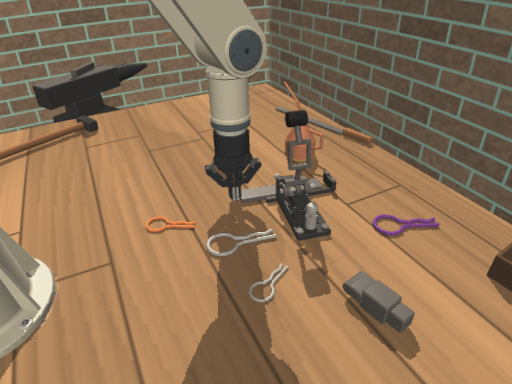

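View pics/w15.png

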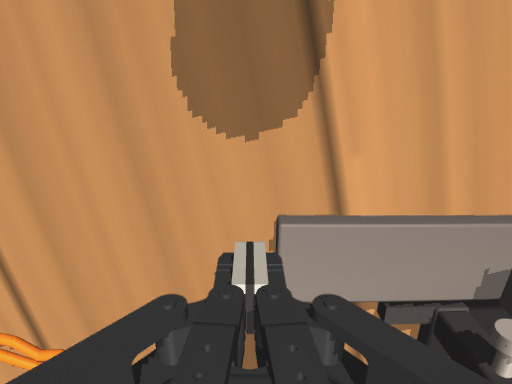

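Emit:
carry_out([
  [[0,0.012,0,0,0,0],[0,0.024,0,0,0,0],[0,0.029,0,0,0,0],[0,0.029,0,0,0,0]],
])

```text
clock: 13.32
eef_pos: [530.7, 86.5, 25.2]
tcp_rot: [-3.14, 0.0, 1.358]
contact_force: [-5.2, 0.8, 4.2]
opening: -0.003
```

Emit:
carry_out([
  [[0,0.004,0,0,0,0],[0,0.008,0,0,0,0]],
])

```text
clock: 13.48
eef_pos: [532.7, 85.9, 25.1]
tcp_rot: [-3.138, 0.001, 1.358]
contact_force: [-7.7, 2.1, 8.3]
opening: -0.002
```

Run:
```python
from h import *
inc(H(67,115,26),RT())
f=optics.grab_frame('side')
for o in nets.tip_of('bar_stop_end','side')+nets.tip_of('bar_push_end','side')+nets.tip_of('bar','side'): print(round(o['confidence'],2),np.round(o['point']),toH(o['point']).round())
```

```text
tcp [532.7  85.9  25.1] hd [ 68.4 111.2  25.1] F [-7.7  2.1  8.3] open -0.002 t 13.4833
 inc [-0.0034, -0.0096, -0.0022] [-0.0032, 0.0008, -0.0003] mm [-1.4, -3.8, -0.9]
0.97 [740.  42.   8.] [  69. -100.    8.]
0.94 [547.  87.   4.] [72. 98.  4.]
0.32 [632.  18. 205.] [ 23.  -1. 205.]
0.98 [646.  62.   2.] [68. -4.  2.]
```

Emit:
carry_out([
  [[0,0.004,0,0,0,0],[0,0.008,0,0,0,0]],
])

```text
clock: 13.85
eef_pos: [534.0, 85.5, 24.9]
tcp_rot: [-3.134, 0.001, 1.358]
contact_force: [-18.3, 8.4, 16.0]
opening: -0.004
```

Emit:
carry_out([
  [[0,0.003,0,0,0,0],[0,0.006,0,0,0,0]],
])

```text
clock: 14.02
eef_pos: [534.2, 85.3, 24.9]
tcp_rot: [-3.13, 0.002, 1.357]
contact_force: [-24.8, 11.5, 23.1]
opening: 0.001
```

Run:
```python
from h import *
inc(H(67,115,26),RT())
ims=[]
for c in ['side','wrist','scene']:
    f=optics.grab_frame(c)
    for t in ['bar_stop_end','bar_push_end','bar']:
      for o in nets.tip_of(t,c): print(c,t,round(o['confidence'],2),toH(o['point']).round())
    u=proj(f,H(60,-40,15)).astype(int)
    ims.append(f['img'])
    if c!='wrist':
        x,y=u; cr=f['img'][max(y-60,0):y+60,x-80:x+80]; cv2.imwrite(f'pics/z_{c}.png',cv2.resize(cr,(800,600),interpolation=cv2.INTER_CUBIC)[:,:,::-1])
    else: save(f,'w16.png')
```

```text
tcp [534.2  85.3  24.9] hd [ 68.1 109.6  24.9] F [-24.8  11.5  23.1] open 0.001 t 14.0167
 inc [-0.0029, -0.0136, -0.0027] [-0.0106, 0.002, -0.001] mm [-1.1, -5.4, -1.1]
side bar_stop_end 0.9 [  67. -103.    4.]
side bar_stop_end 0.23 [  65. -101.    5.]
side bar_push_end 0.68 [76. 96.  4.]
side bar_push_end 0.22 [230. 113.  -6.]
side bar 0.6 [70. -7.  0.]
wrist bar_push_end 0.92 [73. 99.  4.]
wrist bar 0.62 [70. -4.  1.]
wrist bar 0.19 [70. 99.  6.]
scene bar_stop_end 0.85 [  72. -103.    9.]
scene bar_stop_end 0.46 [  66. -102.    7.]
scene bar_push_end 0.91 [ 70. 101.   8.]
scene bar 0.73 [68. -2.  2.]
```

View pics/z_scene.png

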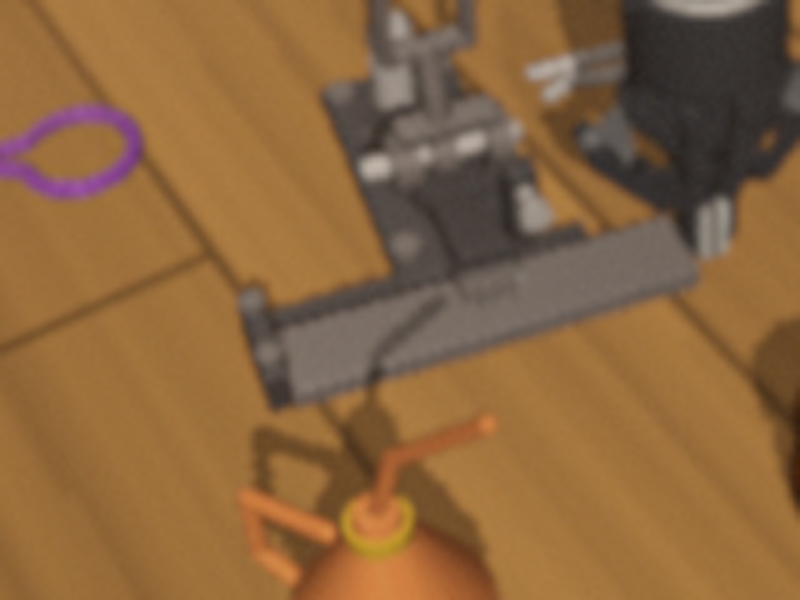

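View pics/z_side.png

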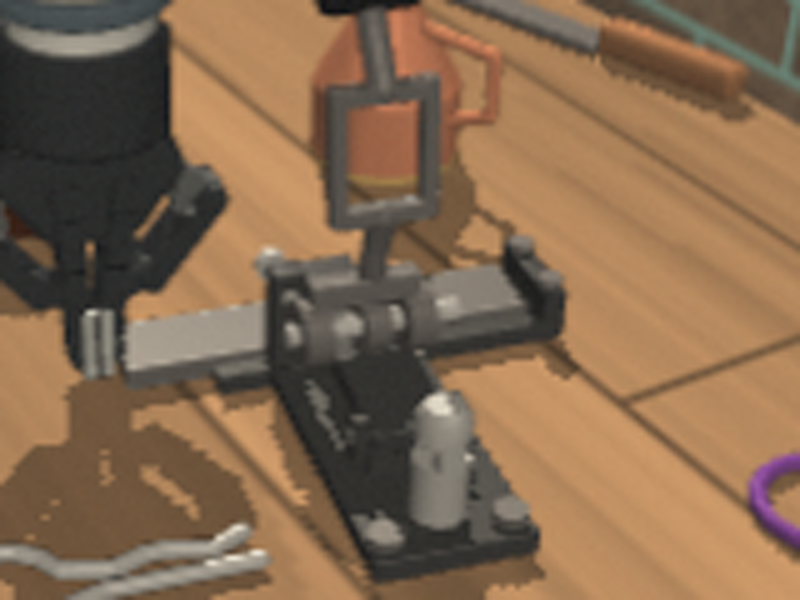

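View pics/w16.png

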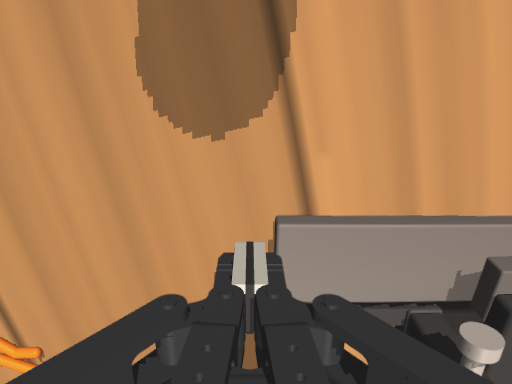

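The bar is hard against the stop: force rose to about 25 N with no further travel, and it lies square. I'll back off along the bar first, then rise.

Emit:
carry_out([
  [[0,-0.02,0,0,0,0],[0,-0.06,0,0,0,0],[0,-0.1,-0.03,0,0,0],[0,-0.1,-0.1,0,0,0],[0,-0.1,-0.2,0,0,0]],
])

```text
clock: 15.03
eef_pos: [498.4, 92.9, 103.8]
tcp_rot: [-3.137, 0.002, 1.359]
contact_force: [0.8, -0.4, -0.4]
opening: 0.002
```

Emit:
carry_out([
  [[0,0,-0.1,0,0,0],[0,0,-0.2,0,0,0],[0,0,-0.3,0,0,0],[0,0,-0.4,0,0,0],[0,0,-0.5,0,0,0]],
], hand=0)

```text
clock: 15.45
eef_pos: [500.9, 93.1, 307.8]
tcp_rot: [3.14, -0.001, 1.358]
contact_force: [1.1, 0.9, 0.4]
opening: 0.709
```

Run:
```python
from h import *
inc(H(32,0,270),RT())
for c in ['side','scene']:
    f=optics.grab_frame(c)
    for t in ['bar_stop_end','bar_push_end','bar','grip']:
      for o in nets.tip_of(t,c)[:2]: print(c,t,round(o['confidence'],2),toH(o['point']).round())
```

```text
tcp [500.9  93.1 307.8] hd [ 68.7 143.8 307.8] F [1.1 0.9 0.4] open 0.709 t 15.45
 inc [-0.0917, 0.3593, 0.0952] [0.0018, -0.0006, -0.0001] mm [-36.7, 143.7, 38.1]
side bar_stop_end 0.79 [  68. -102.    4.]
side bar_push_end 0.55 [71. 98.  6.]
side bar 0.7 [237. -99.   1.]
side bar 0.63 [69. -5.  1.]
side grip 0.57 [ 27.  -3. 202.]
scene bar_stop_end 0.89 [  68. -102.   10.]
scene bar_stop_end 0.52 [ 0. -1. 47.]
scene bar_push_end 0.77 [68. 98.  4.]
scene grip 0.67 [ 25.   1. 206.]
```

Emit:
carry_out([
  [[-0.025,0.09,0,0,0,0],[-0.05,0.18,0,0,0,0],[-0.08,0.27,0.03,0,0,0],[-0.1,0.359,0.05,0,0,0],[-0.1,0.359,0.05,0,0,0]],
])

```text
clock: 16.37
eef_pos: [636.4, 20.9, 281.7]
tcp_rot: [-3.14, 0.002, 1.356]
contact_force: [-1.5, 0.4, 0.6]
opening: 1.005
```

Run:
```python
from h import *
inc(H(28,0,206),RT())
f=optics.grab_frame('wrist');save(f,'w17.png')
for o in nets.trace('grip','wrist')[:1]:
    v,u=np.nonzero(o['mask']);P=toH(pt(f,u,v));P=P[P[:,2]>180];print(np.percentile(P,[2,50,98],axis=0).round(1)); t=P[P[:,2]>P[:,2].max()-3]; print(t.mean(0))
```

```text
tcp [636.4  20.9 281.7] hd [ 26.7  -3.8 281.7] F [-1.5  0.4  0.6] open 1.005 t 16.3667
 inc [0.0034, -0.0093, 0.1893] [-0.0011, 0.0014, -0.0018] mm [1.4, -3.7, 75.7]
[[ 13.  -19.3 201.7]
 [ 30.1  -0.6 217. ]
 [ 39.5  18.2 220.4]]
[107.51991749  -3.53303471 402.53658253]
```

View pics/w17.png

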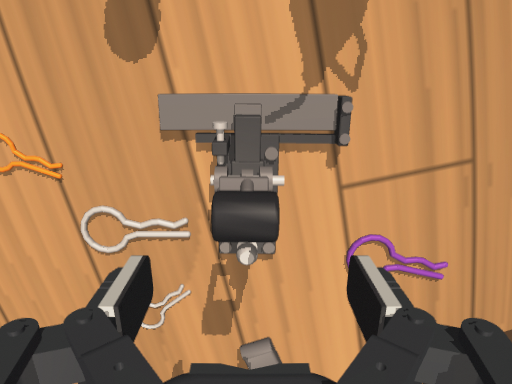

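Emit:
carry_out([
  [[0.002,-0.009,0.07,0,0,0],[0.002,-0.009,0.13,0,0,0],[0.002,-0.009,0.17,0,0,0],[0.002,-0.009,0.19,0,0,0],[0.002,-0.009,0.19,0,0,0]],
])

```text
clock: 16.88
eef_pos: [627.4, 25.8, 207.7]
tcp_rot: [-3.138, 0.001, 1.359]
contact_force: [-0.1, -0.2, -0.8]
opening: 0.996
```

Emit:
carry_out([
  [[0,0,0,0,0,0],[0,0,0,0,0,0],[0,0,0,0,0,0],[0,0,0,0,0,0],[0,0,0,0,0,0]],
], hand=1, squeeze=50)

```text
clock: 17.3
eef_pos: [634.0, 24.7, 212.1]
tcp_rot: [3.13, -0.002, 1.358]
contact_force: [16.1, -2.5, -0.5]
opening: 0.459
```

Run:
```python
from h import *
inc(H(28,0,206),RT())
f=optics.grab_frame('wrist');save(f,'w18.png')
g=lambda q:np.array([-155*np.cos(q)+5*np.sin(q),0,50+155*np.sin(q)+5*np.cos(q)])
q0=1.71
for q in [1.6,1.5,1.4,1.3,1.2,1.1,1,.9,.8,.7,.6,.5,.4,.3,.2,.1,.0,-.03]: d=(g(q)-g(q0))/400; print(round(q,2),round(float(d[0]),3),round(float(-d[2]),3))
```

```text
tcp [634.   24.7 212.1] hd [ 30.   -0.7 212.1] F [16.1 -2.5 -0.5] open 0.459 t 17.3
 inc [-0.0049, -0.002, 0.0153] [0.0109, -0.0016, -0.0003] mm [-2.0, -0.8, 6.1]
1.6 -0.042 -0.005
1.5 -0.081 -0.005
1.4 -0.12 -0.002
1.3 -0.158 0.005
1.2 -0.195 0.016
1.1 -0.231 0.031
1 -0.265 0.049
0.9 -0.297 0.071
0.8 -0.327 0.095
0.7 -0.354 0.123
0.6 -0.379 0.153
0.5 -0.4 0.185
0.4 -0.418 0.22
0.3 -0.433 0.256
0.2 -0.443 0.293
0.1 -0.45 0.331
0.0 -0.454 0.37
-0.03 -0.454 0.381
```

View pics/w18.png

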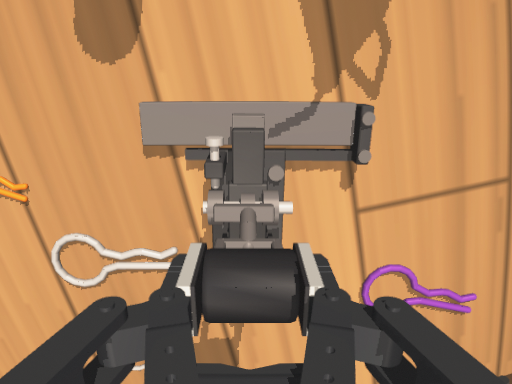

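Emit:
carry_out([
  [[-0.03,0.012,-0.005,0,0,0],[-0.081,0.014,-0.005,0,0,0],[-0.12,0.014,-0.002,0,0,0],[-0.158,0.014,0.005,0,0,0],[-0.195,0.014,0.016,0,0,0]],
])

```text
clock: 17.77
eef_pos: [617.3, -51.6, 204.9]
tcp_rot: [-3.14, -0.002, 1.357]
contact_force: [-8.2, 4.6, 9.1]
opening: 0.456
```

Run:
```python
from h import *
inc(H(-51,0,197),RT())
```

```text
tcp [617.3 -51.6 204.9] hd [-48.2  -0.5 204.9] F [-8.2  4.6  9.1] open 0.456 t 17.7667
 inc [-0.0071, -0.0011, 0.0197] [-0.0012, -0.002, -0.0009] mm [-2.8, -0.4, 7.9]
```

Emit:
carry_out([
  [[-0.053,0,0.024,0,0,0],[-0.102,0,0.055,0,0,0],[-0.145,0,0.093,0,0,0],[-0.184,0,0.137,0,0,0],[-0.205,0,0.169,0,0,0]],
])

```text
clock: 18.18
eef_pos: [598.7, -134.4, 135.8]
tcp_rot: [-3.139, 0.001, 1.357]
contact_force: [-11.9, -3.8, 12.4]
opening: 0.458
```

Run:
```python
from h import *
inc(H(-133,0,135),RT())
```

```text
tcp [ 598.7 -134.4  135.8] hd [-133.1    0.3  135.8] F [-11.9  -3.8  12.4] open 0.458 t 18.1833
 inc [0.0002, 0.0007, 0.0019] [-0.0028, 0.0014, -0.0013] mm [0.1, 0.3, 0.8]
```

Emit:
carry_out([
  [[-0.018,-0.006,0.035,0,0,0],[-0.033,-0.006,0.071,0,0,0],[-0.043,-0.006,0.108,0,0,0],[-0.05,-0.006,0.146,0,0,0],[-0.054,-0.006,0.185,0,0,0]],
])

```text
clock: 18.6
eef_pos: [593.9, -155.3, 62.2]
tcp_rot: [3.14, 0.002, 1.357]
contact_force: [-4.7, -7.8, 7.1]
opening: 0.456
```

Run:
```python
from h import *
inc(H(-155,0,57),RT())
f=optics.grab_frame('side');save(f,'s19.png')
for o in nets.tip_of('grip','side'): print(round(o['confidence'],2),toH(o['point']).round())
```

```text
tcp [ 593.9 -155.3   62.2] hd [-154.5    0.5   62.2] F [-4.7 -7.8  7.1] open 0.456 t 18.6
 inc [-0.0013, 0.0014, 0.0131] [0.001, 0.0019, -0.0011] mm [-0.5, 0.5, 5.2]
0.89 [-153.   -1.   58.]
```

View pics/s19.png

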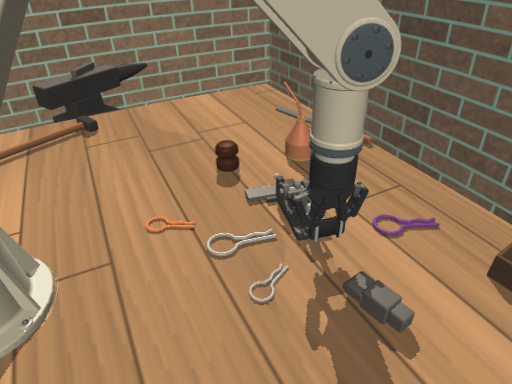

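Nearly home. I'll press down a little further until it seats.

Emit:
carry_out([
  [[0,0,0.01,0,0,0],[0,0,0.018,0,0,0],[0,0,0.018,0,0,0]],
])

```text
clock: 18.95
eef_pos: [593.9, -155.3, 54.9]
tcp_rot: [3.141, 0.002, 1.357]
contact_force: [-6.0, -14.8, 5.9]
opening: 0.462
```

Emit:
carry_out([
  [[0,0,0.01,0,0,0],[0,0,0.01,0,0,0]],
])

```text
clock: 19.12
eef_pos: [594.0, -155.2, 53.5]
tcp_rot: [3.141, 0.002, 1.358]
contact_force: [-13.6, -11.2, 27.6]
opening: 0.456
```

Emit:
carry_out([
  [[0,0,-0.008,0,0,0],[0,0,-0.008,0,0,0],[0,0,-0.008,0,0,0],[0,0,-0.008,0,0,0],[0,0,-0.008,0,0,0]],
], hand=0)

```text
clock: 19.53
eef_pos: [594.1, -152.7, 53.2]
tcp_rot: [-3.141, -0.0, 1.358]
contact_force: [-0.0, 0.6, -0.6]
opening: 0.999
```

Emit:
carry_out([
  [[0,0,-0.05,0,0,0],[0,0,-0.15,0,0,0],[0,0,-0.25,0,0,0],[0,0,-0.35,0,0,0],[0,0,-0.43,0,0,0]],
])

```text
clock: 19.95
eef_pos: [594.5, -152.8, 228.1]
tcp_rot: [3.14, 0.0, 1.358]
contact_force: [1.0, -0.1, -0.1]
opening: 1.0
```

Emit:
carry_out([
  [[0.1,0,0,0,0,0],[0.15,0,0,0,0,0],[0.2,0,0,0,0,0],[0.2,0,0,0,0,0],[0.2,0,0,0,0,0]],
])

```text
clock: 20.37
eef_pos: [610.9, -73.8, 225.0]
tcp_rot: [-3.141, 0.0, 1.36]
contact_force: [0.5, -1.1, -0.2]
opening: 1.008
```

Run:
```python
from h import *
inc(H(-155,0,57),RT())
for c in ['wrist','side','scene']:
    f=optics.grab_frame(c);save(f,f'{c}20.png')
    for t in ['bar_stop_end','bar_push_end','bar','grip','clip','clip_tip']:
      for o in nets.tip_of(t,c)[:4]: print(c,t,round(o['confidence'],2),toH(o['point']).round())
    if c=='wrist':
      for o in nets.trace('grip','wrist')[:1]:
        v,u=np.nonzero(o['mask']);P=toH(pt(f,u,v));P=P[P[:,0]<-120];print(np.percentile(P,[2,50,98],axis=0).round(1))
```

```text
tcp [610.9 -73.8 225. ] hd [-71.2   1.1 225. ] F [ 0.5 -1.1 -0.2] open 1.008 t 20.3667
 inc [-0.2095, 0.0024, 0.4201] [-0.0004, 0.0002, 0.0019] mm [-83.8, 1.0, 168.1]
wrist bar_stop_end 0.63 [ 69. -97.   7.]
wrist bar_push_end 0.64 [ 71. 100.   8.]
wrist grip 0.66 [-152.    2.   55.]
wrist clip 0.68 [-212.  140.    8.]
wrist clip 0.51 [-151.   -0.   58.]
wrist clip_tip 0.94 [-83.  75.   4.]
wrist clip_tip 0.84 [ -4. 230.   2.]
wrist clip_tip 0.81 [-167.   80.    4.]
wrist clip_tip 0.61 [-151. -268.    4.]
[[-162.7  -17.4   47.4]
 [-143.7    0.9   67.7]
 [-122.    19.1   72.1]]
side bar_stop_end 0.58 [  70. -102.    8.]
side bar_stop_end 0.32 [ 72. 102.   3.]
side bar_push_end 0.93 [70. 98.  5.]
side bar 0.83 [70. -7. -0.]
side grip 0.67 [-154.   -0.   53.]
side clip 0.97 [-117. -157.    2.]
side clip 0.84 [-82. 185.   2.]
side clip 0.83 [-212.  141.    1.]
side clip 0.53 [-300.  -31.    3.]
side clip_tip 0.83 [-83.  72.   3.]
side clip_tip 0.68 [ -7. 231.   6.]
side clip_tip 0.63 [-150. -267.    6.]
side clip_tip 0.55 [-172.   81.    1.]
scene bar_stop_end 0.82 [  72. -102.    6.]
scene bar_push_end 0.68 [ 68. 105.   5.]
scene bar 0.94 [70. -3.  4.]
scene grip 0.73 [-153.    0.   55.]
scene grip 0.57 [71. -4.  6.]
scene clip 0.64 [-80. 183.   3.]
scene clip 0.58 [-116. -160.    3.]
scene clip 0.47 [-214.  137.    4.]
scene clip 0.43 [ 25. 308.   5.]
scene clip_tip 0.87 [-154. -268.    8.]
scene clip_tip 0.81 [-83.  77.   3.]
scene clip_tip 0.74 [ -6. 228.   2.]
```

View pics/wrist20.png

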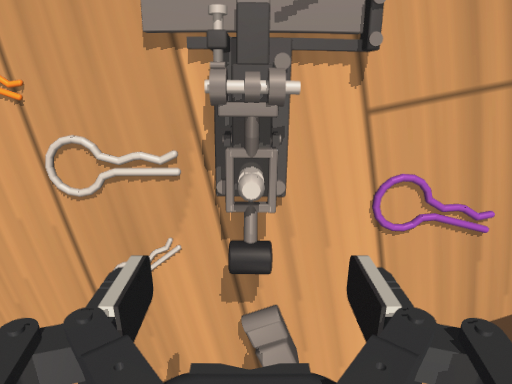

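View pics/side20.png

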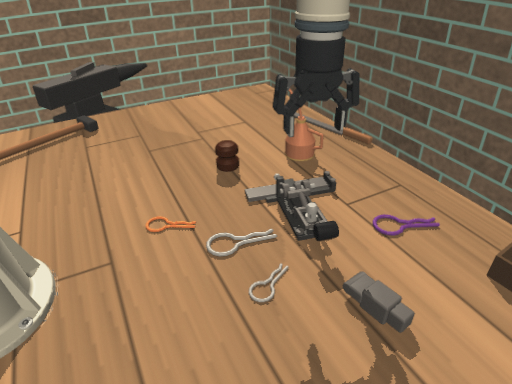

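Run:
```python
from h import *
f=optics.grab_frame('scene');x,y=proj(f,H(66,-60,12)).astype(int)
cv2.imwrite('pics/z21.png',cv2.resize(f['img'][y-36:y+36,x-48:x+48],(800,600),interpolation=cv2.INTER_CUBIC)[:,:,::-1])
f=optics.grab_frame('wrist')
for u,v in [(250,243),(250,250),(250,256)]: print(toH(pt(f,u,v)).round(1))
```

```text
[-138.4    0.9   59.6]
[-142.1    0.9   66.2]
[-146.7    0.9   69. ]
```

View pics/z21.png

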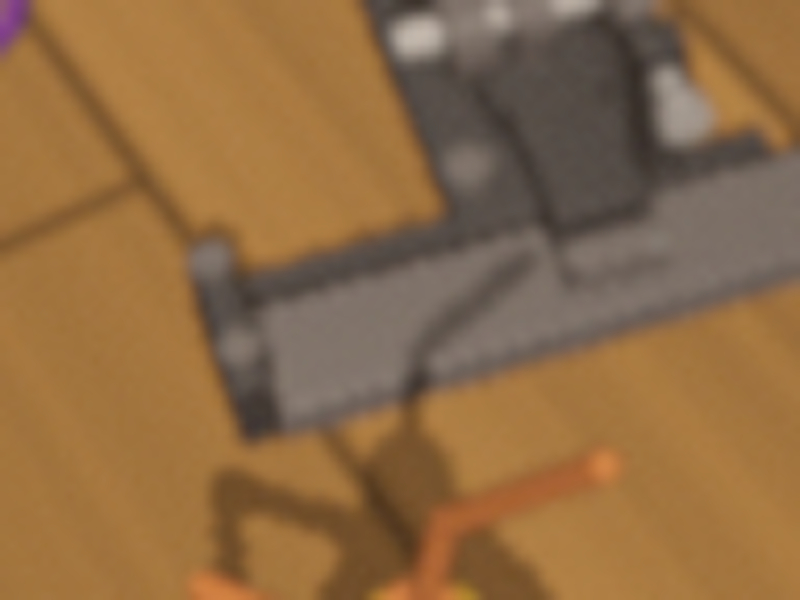

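The bar end still butts against the stop, the lever's grip is at its starting height, and the clip lies flat. I'm handing in.

```bash
python3 -c "
from rig import r,sense
print(sense()['clock'],r.sign_off())"
```

```text
the job is handed in; nothing more can be done
21.5667 None
```

The bar is clamped again with its end against the stop and the clip is off. I handed in at about 21.6 s of the 72 s allowed; sign-off gives no verdict.

**What I did:**
- I gripped the loop of the large silver clip, pulled it about 110 mm out along +y and laid it on the bench.
- I swung the lever over to about 1.7 rad by its grip.
- I pushed the bar's free end until it met the stop. The tool met 25 N along the bar and stopped moving.
- I brought the lever back down and pressed it home, with about 28 N of upward push on the tool.

**Last checks:**
- **Clip:** it lies flat, loop centre about 200 mm and leg end about 75 mm from the pin hole, both about 3 mm above the bench.
- **Lever:** the networks put the grip at 53 to 55 mm high and the depth image puts its top at about 69 mm. Both match the locked position at the start.
- **Bar:** it looks square in the last picture, with no gap visible at the stop. Its centre is about 69 to 70 mm in hold-down x, 4 to 5 mm off the stop's centre line (12 mm allowed).
- **Other things:** the oil can, insulator, fuller and look-alike clips look unmoved in the pictures. I did not measure them.

**Slips and disagreements:**
- One wrong number while raising the lever shifted the tool 8 mm sideways for a single row. The next rows undid it and the grip held.
- The networks' estimates of the bar's stop end ranged from y -97 to -102 (stop at -100). I relied on the push force and the pictures instead.

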